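Square up a leaning row of battery cells

TASK

Three flat battery cells are leaning in a row in the stacking fixture. Push their feet in so that the whole row stands upright and tight against the tall backstop, and push the row along so that the ends of all three cells are flush against the low side fence. Do not tip any cell over on the way.

Things in the scene. Friction and masses are not known exactly. Their poses are not given: they have to be found in the camera images.
- fixture: Fixed stacking fixture (mm): smooth black base 160 (x) x 180 (y) x 10 thick, origin at its underside's centre, z up. Aluminium walls on it: tall backstop, 70 high, inner face at y = 60, x from -72 to 35; low side fence, 30 high, inner face at x = -60, y from -72 to 60. Open at +x and -y. Squared cells lie along x, centred at x = -10 and y = 52, 36, 20. Turned up to 20 degrees.
- cell_1: Flat aluminium battery cell (mm): 100 long (x) x 16 thick (y) x 70 high (z), 0.25 kg, blue film round its lower half, two 3 mm studs on top (seen only); loose. Origin: centre of its underside, z up when upright. Starts leaning about 20 degrees, top towards the backstop, foot out and free to slide. This one is next to the backstop.
- cell_2: Flat aluminium battery cell (mm): 100 long (x) x 16 thick (y) x 70 high (z), 0.25 kg, blue film round its lower half, two 3 mm studs on top (seen only); loose. Origin: centre of its underside, z up when upright. Starts leaning about 20 degrees, top towards the backstop, foot out and free to slide. This one is the middle of the row.
- cell_3: Flat aluminium battery cell (mm): 100 long (x) x 16 thick (y) x 70 high (z), 0.25 kg, blue film round its lower half, two 3 mm studs on top (seen only); loose. Origin: centre of its underside, z up when upright. Starts leaning about 20 degrees, top towards the backstop, foot out and free to slide. This one is outermost, farthest from the backstop; a push on its foot moves the whole row.

How it is judged:
At the end, for the whole second after the job is handed in: All three cells stand upright on the fixture base (within 10 degrees) and parallel to the backstop (within 10 degrees), each within 10 mm of its place in a tight row against the backstop and with its end within 10 mm of the side fence, at rest (angle between each of cell_1, cell_2, cell_3's own z axis and vertical below 0.175 rad and angle between the x axis of each of cell_1, cell_2, cell_3 and the x axis of fixture, either way round below 0.175 rad and y of cell_1 in the frame of fixture above 0.042 m and x of cell_1 in the frame of fixture between -0.02 and 0 m and z of each of cell_1, cell_2, cell_3 in the frame of fixture below 0.02 m and linear speed of each of cell_1, cell_2, cell_3 below 0.02 m/s and y of cell_2 in the frame of fixture above 0.026 m and x of cell_2 in the frame of fixture between -0.02 and 0 m and y of cell_3 in the frame of fixture above 0.01 m and x of cell_3 in the frame of fixture between -0.02 and 0 m); the robot touches nothing.
It fails at once if a cell is tipped over (angle between any of cell_1, cell_2, cell_3's own z axis and vertical above 1 rad).
It also fails if it takes over 40 s, if anything falls off the work surface, if the arm or the gripper's body presses on something with over 40 N, if the wrist force passes 120 N, or if a joint passes its speed limit or range.

ROBOT

A 6-joint arm with a two-finger parallel gripper is mounted at the origin on the work surface. World frame = base frame: x ahead of the robot, y to its left, z up, the work surface at z = 0. Lengths are in m, angles in rad, forces in N, time in s.
With the tool pointing down it reaches from about 0.35 to 0.975 m from the base axis. Payload 4.9 kg.
Tool frame: the origin (TCP) lies on the front face of the gripper's body, between the roots of the fingers; the fingertips stand ctrl.finger_overhang ahead of it and the grasp point (between the pads) lies 54 mm ahead of it (ctrl.finger_overhang is the distance from the TCP to the fingertips, in m); z points along the fingers, y is the line along which they close (so a half turn about z gives the same grasp; the last joint's range is limited). The gripper opens to 85 mm and grips with 20 to 120 N. Pads are 22 mm wide; open, the fingers measure 114 mm over their backs; the gripper's body (76 mm by 85 mm) begins 54 mm behind the grasp point. The pads swing forward as they close: fully open they stand 13 mm farther back than shut.
Start: joints at [1.208, 0.053, 1.613, -0, 1.476, -0.119], TCP at [0.151, 0.607, 0.304] pointing down, gripper open.
Joint ranges: [-3.01, 3.01], [-1.01, 2.22], [0.06, 2.58], [-1.02, 4.17], [0.09, 2.62], [-3.14, 3.14]. Speed limits (rad/s): [2.57, 2.57, 3.14, 3.14, 3.14, 3.14].

INTERFACE

Orientations are given as a rotation vector (axis times angle).
In Python, from station import ctrl, vision gives the robot as it stands. The module is installed in compiled form; this text tells all that it offers.
- The arm moves only by the tool drive_tool, never from a script. Its argument "rows" is a list of rows, each a list of 2 entries, a list of its own where there are three numbers: the shift along the tool's x, y, z in m, then the turn about the tool's z in rad. A call has 1 to 10 rows; each row shifts and turns the commanded pose from where the row before left it, along the tool's axes as they then stand; what a row does not reach is not made up. A row lasts 1/10 s, in which the tool goes at most 50 mm and 8.59 degrees, less where a joint would pass 70% of its speed; a pose out of reach is approached as far as the arm can. A call with a gripper value outside its range is refused whole. "jaw" is the closure, from 0 (fully open) to 1 (shut), set as the call begins (left out, the last holds). The fingers move at their own pace and stop on an object; "grip_force" is the grip in N (left out, the last holds). Time passes only in rows, so rows that do not move let the fingers close. It gives the time, the measured TCP pose, the force, the opening and the grip force at its end, in the units of the state.
- ctrl.get_obs(): the state, without advancing time (a new reading comes with each control period).
- vision.get_image(name): name is "scene" or "top" or "wrist"; returns a dict with "image" (384x512x3 uint8, blue, green, red), "vertical_fov" (degrees; the focal length in pixels is half the picture's height over the tangent of half this angle, whatever the lens; pixels are square), "cx", "cy" (the principal point, pixels), "R" (3x3) and "t" (3): a world point X has camera coordinates R X + t. Camera axes: x right, y down, z forward; pixel columns grow to the right and rows downward; lengths in m; the calibration is good to about 2 mm. A picture is of the moment at which its call begins. There is no depth.
- ctrl.finish_job(): hands the job in; it is judged then, once.
The state is a dict: "t": time; "q": joint angles; "dq": joint speeds; "effort": joint torques, N m; "tool_pos": TCP position; "tool_rot": TCP orientation; "contact_force": force on the tool from outside, world axes, zero at the start; "wrist_torque": the same for the moment, N m; "opening": finger opening in m; "grip_force": force on a finger pad.
Only numpy, scipy, OpenCV 4.12 (cv2) and the standard library are available. Lean on these libraries where they do the work, as an engineer would, in place of code of your own. Each camera call takes 0.05 s, during which the arm holds its last target. There are 200 camera calls.

## Working session

There is one attempt and no reset: what is moved stays moved. The work goes in short steps, Python scripts to look and compute and a tool call to move; the robot and the scene stay as the last step left them, time stands still between calls to the robot, and variables do not carry over. Pictures are saved under pics/ and viewed, at most 10 in all, crops included, and the job is handed in when it is done.

Besides the shell and the picture viewer there is one more tool, called after "Emit:" as name(argument=value, ...) on one line, values as JSON. drive_tool: Moves the arm, as the interface text tells. Its arguments: {"type":"object","properties":{"rows":{"type":"array","items":{"type":"array"}},"jaw":{"type":"number"},"grip_force":{"type":"number"}},"required":["rows"]}

```bash
mkdir -p pics; python3 - <<'E'
from station import ctrl, vision
import cv2,numpy as np
np.set_printoptions(precision=4,suppress=True)
o=ctrl.get_obs();print(o,ctrl.finger_overhang)
ims=[]
for n in ["scene","top","wrist"]:
    d=vision.get_image(n);cv2.imwrite(f"pics/{n}0.png",d["image"]);np.savez(f"{n}0.npz",**d)
    print(n,d["vertical_fov"],d["cx"],d["cy"],-d["R"].T@d["t"],d["R"][2])
    ims.append(d["image"])
cv2.imwrite("pics/st0.png",cv2.resize(np.hstack(ims[:2]),(800,300)))
E
```

```text
{'t': 0.0, 'q': array([ 1.208 ,  0.0534,  1.6143, -0.    ,  1.476 , -0.119 ]), 'dq': array([-0.0007, -0.0014, -0.0021, -0.0006, -0.0004, -0.0002]), 'effort': array([  0.0015, -39.3672, -37.018 ,  -0.    ,   0.0068,  -0.    ]), 'tool_pos': array([0.1507, 0.6061, 0.3026]), 'tool_rot': array([-0.382 , -3.1178,  0.0032]), 'contact_force': array([ 0.0187, -0.9182,  0.5469]), 'wrist_torque': array([ 0.0233, -0.001 ,  0.0482]), 'grip_force': 0.0, 'opening': 0.08532333703629436} 0.0726
scene 45.66801146488703 256.86043799369634 197.06764092709707 [ 0.7616 -0.3078  0.5775] [-0.3158  0.5237 -0.7912]
top 44.59159402835636 255.01610962464042 188.9413461103341 [0.4548 0.0539 0.6832] [ 0.157  -0.0111 -0.9875]
wrist 60.7955575589598 251.16388234639533 189.16628127964492 [0.0868 0.6214 0.3733] [ 0.2573 -0.0661 -0.9641]
```

View pics/top0.png

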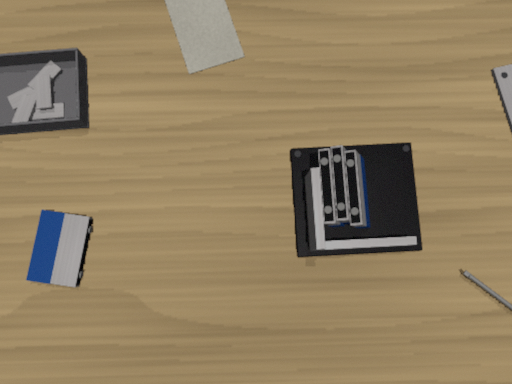

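View pics/scene0.png

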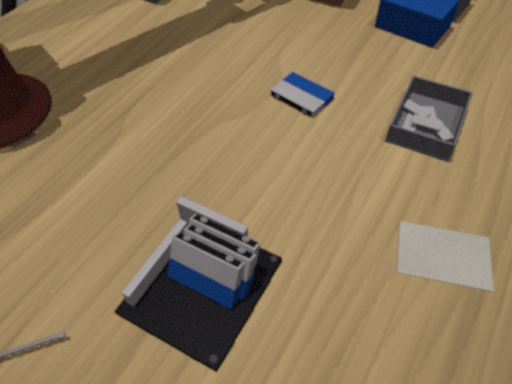

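The top view shows the fixture with its base corners near (291,149), (411,143), (421,250) and (298,256). The backstop is on the left (column ~316), the fence along the bottom (row ~243), and the three leaning cells have studs at columns 324–354. The scene view shows the same row, with cell 3's blue foot facing the camera.

```bash
cat > h.py <<'E'
import numpy as np,cv2
def cam(d):
    f=384/2/np.tan(np.radians(float(d["vertical_fov"]))/2);return f,float(d["cx"]),float(d["cy"]),d["R"],d["t"]
def ray(d,uv,z):
    f,cx,cy,R,t=cam(d);c=-R.T@t;v=R.T@np.array([(uv[0]-cx)/f,(uv[1]-cy)/f,1]);return c+v*(z-c[2])/v[2]
def proj(d,X):
    f,cx,cy,R,t=cam(d);p=R@X+t;return np.array([f*p[0]/p[2]+cx,f*p[1]/p[2]+cy])
E
python3 - <<'E'
from h import *
np.set_printoptions(precision=4,suppress=True)
d=dict(np.load("top0.npz"));im=d["image"]
m=(im.max(2)<60).astype(np.uint8);m[:130]=0;m[:,:280]=0;m[265:]=0;m[:,430:]=0
m=cv2.morphologyEx(m,cv2.MORPH_OPEN,np.ones((3,3)))
c=max(cv2.findContours(m,0,2)[0],key=cv2.contourArea)
h=cv2.convexHull(c);q=cv2.approxPolyDP(h,6,True)[:,0]
print("quad",q.tolist())
P=np.array([ray(d,p,0.01) for p in q]);print(P, np.linalg.norm(P-np.roll(P,-1,0),axis=1))
print("minrect",cv2.minAreaRect(np.array([ray(d,p[0],0.01)[:2]*1000 for p in h],np.float32)))
for n,box in (("top",(280,130,430,265)),("scene",(110,190,290,365))):
    e=dict(np.load(n+"0.npz"))["image"];x0,y0,x1,y1=box
    cv2.imwrite(f"pics/{n}crop.png",cv2.resize(e[y0:y1,x0:x1],None,fx=3.3 if n=="scene" else 4.4,fy=3.3 if n=="scene" else 4.4,interpolation=2))
E
```

```text
quad [[409, 143], [421, 249], [298, 256], [291, 149]]
[[ 0.6254 -0.1837  0.01  ]
 [ 0.4693 -0.1889  0.01  ]
 [ 0.4637 -0.0125  0.01  ]
 [ 0.6203 -0.0083  0.01  ]] [0.1562 0.1765 0.1567 0.1754]
minrect ((544.5890502929688, -97.70377349853516), (157.73785400390625, 179.1942901611328), 1.6818464994430542)
```

View pics/topcrop.png

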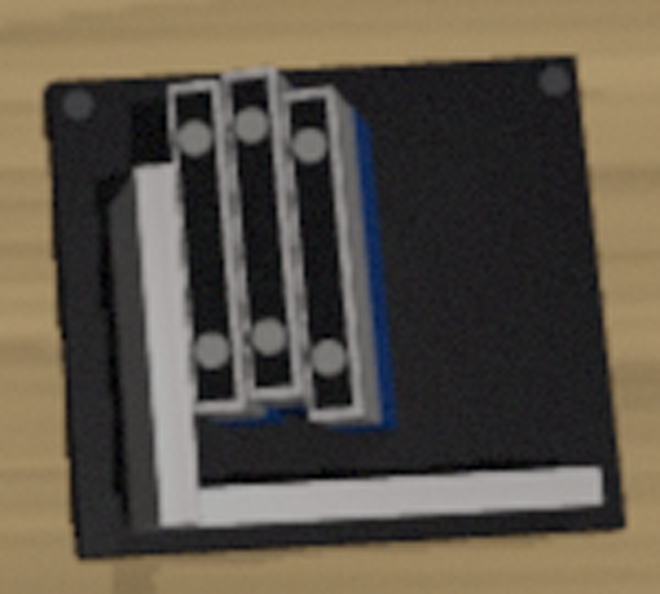

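View pics/scenecrop.png

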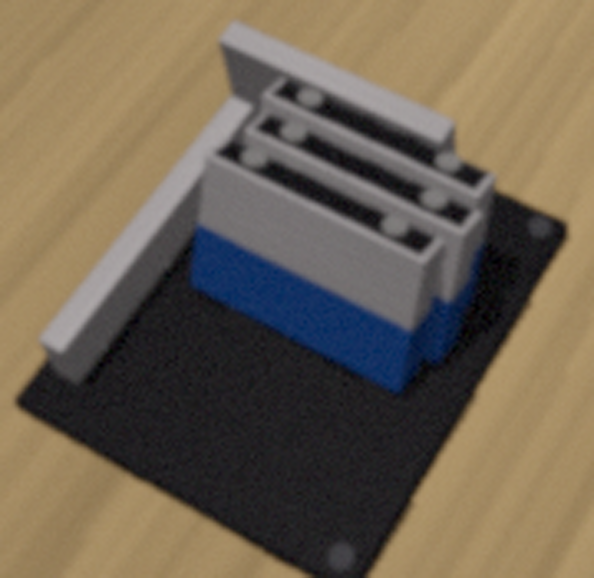

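The crops show all three cells leaning left onto the backstop, roughly parallel to it. They are staggered along x with a visible gap to the fence. Cell 3's outer bottom edge runs from crop (193,288) to (400,393) in the scene view.

```bash
python3 - <<'E'
from h import *
np.set_printoptions(precision=1,suppress=True)
d=dict(np.load("top0.npz"));s=dict(np.load("scene0.npz"))
a=np.radians(1.68);C=np.array([.5446,-.0977]);R=np.array([[np.cos(a),np.sin(a)],[-np.sin(a),np.cos(a)]])
fx=lambda p:R@(p[:2]-C)*1000
T=lambda x,y:(x/4.4+280-.4,y/4.4+130-.4)
S=lambda x,y:(x/3.3+110-.35,y/3.3+190-.35)
for k,(p,q) in {1:((194,138),(211,350)),2:((251,125),(268,336)),3:((310,146),(328,357))}.items():
    A,B=[fx(ray(d,T(*u),.083)) for u in(p,q)];print(k,A,B,"mid",(A+B)/2,"len",np.linalg.norm(A-B))
print("foot",fx(ray(s,S(193,288),.0155)),fx(ray(s,S(400,393),.0155)))
print("top-view foot",fx(ray(d,T(395,428),.0155)),fx(ray(d,T(362,108),.0155)))
print("base corners scene",[fx(ray(s,S(*u),.01)) for u in((17,402),(567,232))])
print("fence top in edge",fx(ray(d,T(602,466),.04)),fx(ray(d,T(200,490),.04)), "backstop in top",fx(ray(d,T(172,165),.08)))
for X in((-10,-60),(-10,-25)): print(X,R.T@np.array(X)/1000+C)
E
```

```text
1 [42.2 52.6] [-21.5  52.5] mid [10.4 52.6] len 63.6672357934315
2 [45.3 35.3] [-18.2  35.5] mid [13.5 35.4] len 63.49905960206121
3 [38.  18.2] [-25.3  18.4] mid [ 6.3 18.3] len 63.307417850865335
foot [-42.7 -17.7] [ 56.8 -16.2]
top-view foot [-42.8 -16.6] [ 63.8 -15.5]
base corners scene [array([-77.3, -91.1]), array([80.6, 83.6])]
fence top in edge [-59.7 -73.9] [-60.4  52.1] backstop in top [35.  59.3]
(-10, -60) [ 0.5 -0.2]
(-10, -25) [ 0.5 -0.1]
```

Emit:
drive_tool(rows=[[[-0.0285, -0.0317, 0], 0], [[-0.0285, -0.0317, 0], 0], [[-0.0285, -0.0317, 0], 0], [[-0.0285, -0.0317, 0], 0], [[-0.0285, -0.0317, 0], 0], [[-0.0285, -0.0317, 0], 0], [[-0.0285, -0.0317, 0], 0], [[-0.0285, -0.0317, 0], 0], [[-0.0285, -0.0317, 0], 0], [[-0.0285, -0.0317, 0], 0]], jaw=0.4)

```text
t: 1.15
tool_pos: [0.3512, 0.2285, 0.3037]
tool_rot: [0.381, 3.118, 0.0]
contact_force: [-0.9, 0.3, 0.6]
opening: 0.0513
grip_force: 0.0
```

Emit:
drive_tool(rows=[[[-0.0285, -0.0317, 0], 0], [[-0.0285, -0.0317, 0], 0], [[-0.0285, -0.0317, 0], 0], [[-0.0285, -0.0317, 0], 0], [[-0.0285, -0.0317, 0], 0], [[-0.0285, -0.0317, 0], 0], [[-0.0285, -0.0317, 0], 0], [[-0.0285, -0.0317, 0], 0], [[-0.0285, -0.0317, 0], 0], [[-0.0285, -0.0317, 0], 0]])

```text
t: 2.15
tool_pos: [0.5514, -0.1481, 0.3035]
tool_rot: [-0.383, -3.118, -0.001]
contact_force: [0.8, -0.0, 0.2]
opening: 0.0509
grip_force: 0.0
```

Emit:
drive_tool(rows=[[[0, 0, 0], 0.1442], [[0, 0, 0], 0.1442], [[0, 0, 0], 0.1442], [[0, 0, 0], 0.1442], [[0, 0, 0], 0.1442], [[0, 0, 0], 0.1442], [[0, 0, 0], 0.1442], [[0, 0, 0], 0.1442], [[0, 0, 0], 0.1442], [[0, 0, 0], 0]])

```text
t: 3.15
tool_pos: [0.5508, -0.1463, 0.3035]
tool_rot: [-2.188, -2.253, 0.0]
contact_force: [1.1, -0.6, 0.4]
opening: 0.0513
grip_force: 0.0
```

Emit:
drive_tool(rows=[[[0, 0, 0.03], 0], [[0, 0, 0.035], 0], [[0, 0, 0.035], 0], [[0, 0, 0.03], 0], [[0, 0, 0.03], 0], [[0, 0, 0.02], 0], [[0, 0, 0.015], 0], [[0, 0, 0.01], 0], [[0, 0, 0.004], 0], [[0, 0, 0], 0]])

```text
t: 4.15
tool_pos: [0.5511, -0.1464, 0.095]
tool_rot: [2.188, 2.254, 0.0]
contact_force: [0.2, -0.6, 0.3]
opening: 0.0517
grip_force: 0.0
```

```bash
python3 - <<'E'
from station import ctrl, vision
import cv2,numpy as np
print(ctrl.finger_overhang)
a=vision.get_image("scene")["image"][170:370,90:320];b=vision.get_image("top")["image"][120:270,270:440]
cv2.imwrite("pics/s1.png",np.hstack([cv2.resize(a,(400,348),interpolation=2),cv2.resize(b,(394,348),interpolation=2)]))
E
```

```text
0.0726
```

View pics/s1.png

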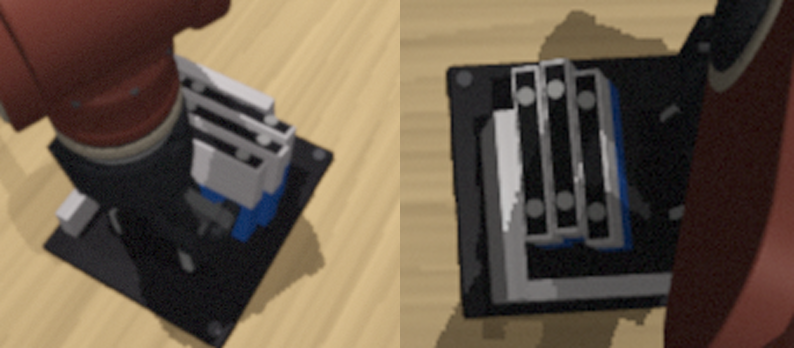

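The gripper is down in front of cell 3 with the fingers clear of its foot, and the cells are undisturbed. I'll lower it 4 mm and start pushing.

Emit:
drive_tool(rows=[[[0, 0, 0.004], 0], [[0.006, 0, 0], 0], [[0.006, 0, 0], 0], [[0.003, 0, 0], 0], [[0.003, 0, 0], 0], [[0.003, 0, 0], 0], [[0.003, 0, 0], 0], [[0.003, 0, 0], 0], [[0.003, 0, 0], 0], [[0, 0, 0], 0]])

```text
t: 5.25
tool_pos: [0.5502, -0.1166, 0.0911]
tool_rot: [2.188, 2.253, -0.001]
contact_force: [0.7, -3.1, 0.0]
opening: 0.0516
grip_force: 1.4
```

Emit:
drive_tool(rows=[[[0.002, 0, 0], 0], [[0.002, 0, 0], 0], [[0.002, 0, 0], 0], [[0.002, 0, 0], 0], [[0, 0, 0], 0]])

```text
t: 5.75
tool_pos: [0.5497, -0.1079, 0.0908]
tool_rot: [-2.188, -2.253, -0.0]
contact_force: [-0.0, -2.8, -0.7]
opening: 0.0508
grip_force: 1.0
```

Emit:
drive_tool(rows=[[[0.002, 0, 0], 0], [[0.002, 0, 0], 0], [[0.002, 0, 0], 0], [[0.002, 0, 0], 0], [[0, 0, 0], 0]])

```text
t: 6.25
tool_pos: [0.5497, -0.1012, 0.091]
tool_rot: [2.187, 2.253, -0.003]
contact_force: [0.4, -7.9, -1.9]
opening: 0.0511
grip_force: 0.1
```

```bash
python3 - <<'E'
from station import ctrl, vision
import cv2,numpy as np
a=vision.get_image("scene")["image"][170:370,90:320];b=vision.get_image("top")["image"][120:270,270:440]
cv2.imwrite("pics/s2.png",np.hstack([cv2.resize(a,(400,348),interpolation=2),cv2.resize(b,(394,348),interpolation=2)]))
E
```

```text
(no output)
```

View pics/s2.png

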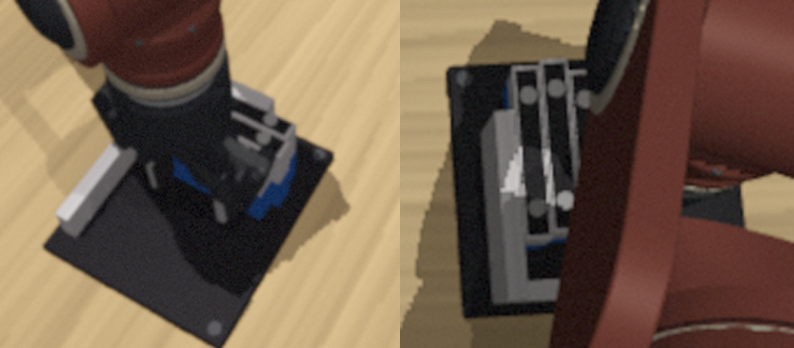

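The cells are rising: the force is growing and cell 1's foot is close to the backstop. I'll keep pushing gently until the force climbs.

Emit:
drive_tool(rows=[[[0.002, 0, 0], 0], [[0.002, 0, 0], 0], [[0.001, 0, 0], 0], [[0, 0, 0], 0]])

```text
t: 6.75
tool_pos: [0.5498, -0.1006, 0.0914]
tool_rot: [2.181, 2.248, -0.012]
contact_force: [-0.5, -26.6, -4.9]
opening: 0.0509
grip_force: 0.0
```

Emit:
drive_tool(rows=[[[0.001, 0, 0], 0], [[0.001, 0, 0], 0], [[0.001, 0, 0], 0], [[0, 0, 0], 0]])

```text
t: 7.15
tool_pos: [0.5498, -0.1003, 0.0915]
tool_rot: [2.178, 2.245, -0.018]
contact_force: [-0.8, -37.7, -8.3]
opening: 0.0512
grip_force: 0.0
```

It's hard up against the backstop. I'll back off, raise and look.

Emit:
drive_tool(rows=[[[-0.004, 0, 0], 0], [[-0.006, 0, 0], 0], [[-0.012, 0, 0], 0], [[-0.015, 0, 0], 0], [[-0.01, 0, -0.015], 0], [[0, 0, -0.03], 0], [[0, 0, -0.04], 0], [[0, 0, -0.03], 0]])

```text
t: 7.95
tool_pos: [0.5514, -0.1399, 0.2094]
tool_rot: [2.187, 2.252, 0.002]
contact_force: [0.5, 0.0, -0.2]
opening: 0.051
grip_force: 0.0
```

Emit:
drive_tool(rows=[[[-0.04, 0, 0], 0.1496], [[0, 0, 0], 0.1496], [[0, 0, 0], 0.1496], [[0, 0, 0], 0.1496], [[0, 0, 0], 0.1496], [[0, 0, 0], 0.1496], [[0, 0, 0], 0.1496], [[0, 0, 0], 0.1496], [[0, 0, 0], 0.1496], [[0, 0, 0], 0.1496]], jaw=0.85)

```text
t: 8.95
tool_pos: [0.5521, -0.1796, 0.2072]
tool_rot: [3.138, 0.154, 0.002]
contact_force: [-0.1, -0.6, -0.1]
opening: 0.0131
grip_force: 0.0
```

```bash
python3 - <<'E'
from station import ctrl, vision
import cv2,numpy as np
o=ctrl.get_obs();print(o["q"],o["tool_pos"],o["tool_rot"],o["opening"])
a=vision.get_image("scene");b=vision.get_image("top");np.savez("scene3.npz",**a);np.savez("top3.npz",**b)
a=a["image"][170:370,90:320];b=b["image"][120:270,270:440]
cv2.imwrite("pics/s3.png",np.hstack([cv2.resize(a,(400,348),interpolation=2),cv2.resize(b,(394,348),interpolation=2)]))
E
```

```text
[-4.42828516e-01  2.62669066e-02  1.80605679e+00  4.65148880e-04
  1.30830833e+00  1.02998471e+00] [ 0.55210799 -0.179608    0.20721371] [3.13777451e+00 1.53658068e-01 1.66332670e-03] 0.013067002077130418
```

View pics/s3.png

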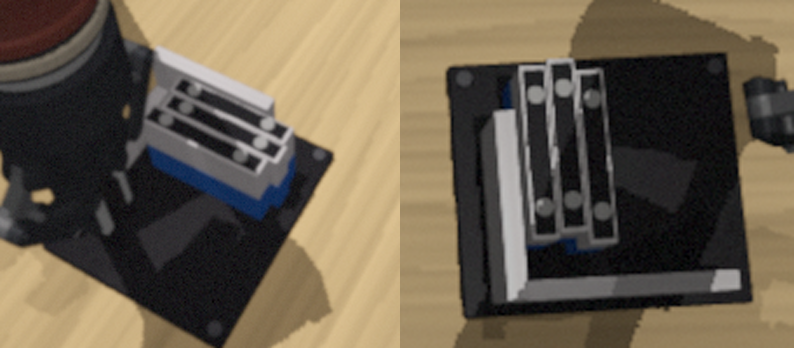

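The cells now stand near-vertical against the backstop, with stud columns at about 540, 568 and 597 in the right panel. The x stagger and the gap to the fence remain. Next I'll check the numbers.

```bash
python3 - <<'E'
from h import *
np.set_printoptions(precision=1,suppress=True)
d=dict(np.load("top3.npz"));s=dict(np.load("scene3.npz"))
a=np.radians(1.68);C=np.array([.5446,-.0977]);R=np.array([[np.cos(a),np.sin(a)],[-np.sin(a),np.cos(a)]])
fx=lambda p:R@(p[:2]-C)*1000
T=lambda x,y:((x-400)/2.318+270-.3,y/2.318+120-.3)
S=lambda x,y:(x/1.739+90-.3,y/1.739+170-.3)
for k,(p,q) in {1:((536,95),(545,207)),2:((564,88),(573,200)),3:((592,97),(603,211))}.items():
    A,B=[fx(ray(d,T(*u),.083)) for u in(p,q)];print(k,A,B,"mid",(A+B)/2)
print("foot",fx(ray(s,S(152,163),.010)),fx(ray(s,S(263,217),.010)))
print("tool",fx(np.array([.5521,-.1796])))
E
```

```text
1 [42.3 46.4] [-21.6  46.4] mid [10.3 46.4]
2 [45.5 30.2] [-18.5  30.5] mid [13.5 30.4]
3 [39.4 14.8] [-25.5  14.3] mid [ 6.9 14.6]
foot [-46.5   7.8] [56.7  9.9]
tool [  5.1 -82.1]
```

The row is upright and tight, though about 5 mm short of the backstop, which is within tolerance. I'll do the x push next and then re-seat it against the backstop.

Emit:
drive_tool(rows=[[[0, 0, 0], 0.0748], [[0.03, 0, 0], 0], [[0.03, -0.02, 0], 0], [[0.03, -0.0325, 0], 0], [[0, -0.03, 0], 0], [[0, -0.03, 0], 0], [[0, 0, 0], 0]], jaw=0.905)

```text
t: 9.75
tool_pos: [0.6387, -0.0612, 0.2063]
tool_rot: [-3.14, -0.057, 0.0]
contact_force: [0.1, 0.7, -0.1]
opening: 0.0078
grip_force: 0.0
```

Emit:
drive_tool(rows=[[[0, 0, 0.02], 0], [[0, 0, 0.03], 0], [[0, 0, 0.03], 0], [[0, 0, 0.02], 0], [[0, 0, 0.01], 0], [[0, 0, 0.005], 0], [[0, 0, 0], 0]])

```text
t: 10.45
tool_pos: [0.6388, -0.0647, 0.0912]
tool_rot: [3.141, 0.047, 0.0]
contact_force: [-0.1, 0.5, 1.1]
opening: 0.0082
grip_force: 0.0
```

Emit:
drive_tool(rows=[[[-0.006, 0, 0], 0], [[-0.006, 0, 0], 0], [[-0.004, 0, 0], 0], [[-0.003, 0, 0], 0], [[-0.003, 0, 0], 0], [[-0.003, 0, 0], 0], [[-0.003, 0, 0], 0], [[-0.003, 0, 0], 0], [[0, 0, 0], 0]])

```text
t: 11.35
tool_pos: [0.6077, -0.0652, 0.0914]
tool_rot: [3.141, 0.046, 0.001]
contact_force: [2.6, 0.9, 2.6]
opening: 0.0081
grip_force: 0.0
```

Emit:
drive_tool(rows=[[[-0.002, 0, 0], 0], [[-0.002, 0, 0], 0], [[-0.002, 0, 0], 0], [[0, 0, 0], 0]])

```text
t: 11.75
tool_pos: [0.6016, -0.0654, 0.0912]
tool_rot: [3.141, 0.046, 0.001]
contact_force: [3.9, 0.0, 3.7]
opening: 0.0082
grip_force: 0.0
```

Emit:
drive_tool(rows=[[[-0.002, 0, 0], 0], [[-0.002, 0, 0], 0], [[-0.001, 0, 0], 0], [[0, 0, 0], 0]])

```text
t: 12.15
tool_pos: [0.5975, -0.0656, 0.0915]
tool_rot: [3.141, 0.046, 0.005]
contact_force: [8.1, 1.4, 2.8]
opening: 0.0081
grip_force: 0.0
```

Emit:
drive_tool(rows=[[[-0.001, 0, 0], 0], [[-0.001, 0, 0], 0], [[0, 0, 0], 0]])

```text
t: 12.45
tool_pos: [0.597, -0.0657, 0.0922]
tool_rot: [3.141, 0.045, 0.012]
contact_force: [10.7, 0.7, 1.2]
opening: 0.0083
grip_force: 0.0
```

Emit:
drive_tool(rows=[[[-0.001, 0, 0], 0], [[-0.001, 0, 0], 0], [[0, 0, 0], 0]])

```text
t: 12.75
tool_pos: [0.5966, -0.066, 0.0933]
tool_rot: [3.14, 0.045, 0.019]
contact_force: [16.5, 0.0, 1.4]
opening: 0.0077
grip_force: 0.0
```

Emit:
drive_tool(rows=[[[0.004, 0, 0], 0], [[0.01, 0, 0], 0], [[0.02, 0, 0], 0], [[0.02, 0, -0.02], 0], [[0.01, 0, -0.03], 0], [[0, 0, -0.04], 0], [[0, 0, -0.03], 0], [[0.03, 0, 0], 0], [[0, 0, 0], 0]])

```text
t: 13.65
tool_pos: [0.6878, -0.0629, 0.2108]
tool_rot: [3.141, 0.046, -0.001]
contact_force: [-0.1, -0.0, -0.6]
opening: 0.008
grip_force: 0.0
```

```bash
python3 - <<'E'
from station import ctrl, vision
import cv2,numpy as np
a=vision.get_image("scene");b=vision.get_image("top");np.savez("scene4.npz",**a);np.savez("top4.npz",**b)
a=a["image"][180:330,100:300];b=b["image"][130:265,280:430]
cv2.imwrite("pics/s4.png",np.hstack([cv2.resize(a,(400,300),interpolation=2),cv2.resize(b,(400,360),interpolation=2)[:300]]))
E
```

```text
(no output)
```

View pics/s4.png

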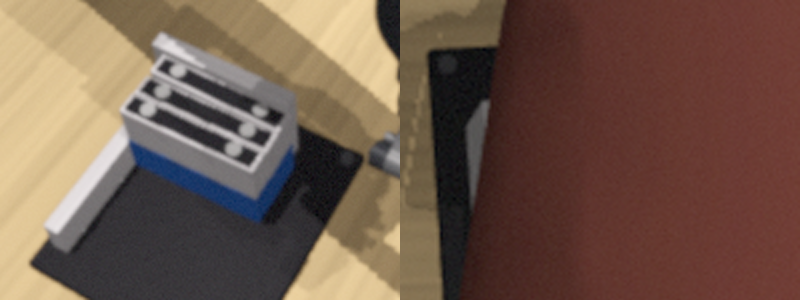

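The scene view shows the three cell ends lined up and the row tight and upright. Studs are at (178,70)/(260,111), (162,90)/(247,130) and (148,108)/(233,149). The arm blocks the top view.

```bash
python3 - <<'E'
from h import *
np.set_printoptions(precision=1,suppress=True)
s=dict(np.load("scene4.npz"))
a=np.radians(1.68);C=np.array([.5446,-.0977]);R=np.array([[np.cos(a),np.sin(a)],[-np.sin(a),np.cos(a)]])
fx=lambda p:R@(p[:2]-C)*1000
S=lambda x,y:(x/2+100-.25,y/2+180-.25)
for k,(p,q) in {1:((178,70),(260,111)),2:((162,90),(247,130)),3:((148,108),(233,149))}.items():
    A,B=[fx(ray(s,S(*u),.083)) for u in(p,q)];print(k,A,B,"mid",(A+B)/2)
print("top edge",fx(ray(s,S(123,109),.08)),fx(ray(s,S(253,169),.08)))
print("foot",fx(ray(s,S(134,164),.01)),fx(ray(s,S(260,218),.01)))
print("fence top outer-end",fx(ray(s,S(67,236),.04)), "backstop",fx(ray(s,S(153,43),.08)))
print("tool",fx(np.array([.6878,-.0629])))
E
```

```text
1 [-42.3  47.1] [22.4 45.5] mid [-10.   46.3]
2 [-42.5  28.7] [22.5 29.2] mid [-10.  29.]
3 [-42.4  12.8] [22.1 13.2] mid [-10.2  13. ]
top edge [-57.8   5.7] [39.4  8.4]
foot [-61.    2.9] [39.1  9.9]
fence top outer-end [-53.4 -71.9] backstop [-71.7  59.4]
tool [144.2  30.6]
```

The x placement is spot on (about -10 for all three), but y is still 5–6 mm short. The earlier stall fits the wider finger roots touching cell 3's top, so the row leaned and then settled back. I'll re-push with the tool about 12 mm higher so that only the tips touch.

Emit:
drive_tool(rows=[[[-0.03, 0.016, 0], 0], [[-0.031, 0.016, 0], 0], [[-0.031, 0.0166, 0], 0], [[-0.031, 0.016, 0], 0], [[-0.031, 0.016, 0], 0], [[0, 0, 0], -0.1496], [[0, 0, 0], -0.1496], [[0, 0, 0], -0.1496], [[0, 0, 0], -0.1496], [[0, 0, 0], -0.1496]])

```text
t: 14.75
tool_pos: [0.5332, -0.1474, 0.2088]
tool_rot: [-2.901, -1.198, 0.006]
contact_force: [-0.5, 0.7, -0.0]
opening: 0.0082
grip_force: 0.0
```

Emit:
drive_tool(rows=[[[0, 0, 0], -0.1496], [[0, 0, 0], -0.1496], [[0, 0, 0], -0.1496], [[0, 0, 0], -0.1496], [[0, 0, 0], -0.1496], [[0, 0, 0], -0.0748], [[0, 0, 0], 0]], jaw=0.7)

```text
t: 15.45
tool_pos: [0.5334, -0.1474, 0.2089]
tool_rot: [-2.186, -2.25, 0.003]
contact_force: [0.1, -0.4, 0.3]
opening: 0.0258
grip_force: 0.0
```

Emit:
drive_tool(rows=[[[0, 0, 0.02], 0], [[0, 0, 0.03], 0], [[0, 0, 0.03], 0], [[0, 0, 0.016], 0], [[0, 0, 0.01], 0], [[0, 0, 0], 0]])

```text
t: 16.05
tool_pos: [0.534, -0.1475, 0.1034]
tool_rot: [-2.187, -2.251, 0.002]
contact_force: [-0.1, -0.8, 0.1]
opening: 0.0255
grip_force: 0.0
```

Emit:
drive_tool(rows=[[[0.01, 0, 0], 0], [[0.012, 0, 0], 0], [[0.008, 0, 0], 0], [[0.005, 0, 0], 0], [[0.003, 0, 0], 0], [[0.002, 0, 0], 0], [[0.002, 0, 0], 0], [[0, 0, 0], 0]])

```text
t: 16.85
tool_pos: [0.5339, -0.106, 0.105]
tool_rot: [2.188, 2.253, -0.0]
contact_force: [-0.6, -1.0, 0.4]
opening: 0.0254
grip_force: 0.0
```

Emit:
drive_tool(rows=[[[0.0015, 0, 0], 0], [[0.0015, 0, 0], 0], [[0.0015, 0, 0], 0], [[0, 0, 0], 0]])

```text
t: 17.25
tool_pos: [0.5336, -0.1015, 0.1049]
tool_rot: [2.189, 2.254, -0.0]
contact_force: [0.6, -2.7, 1.2]
opening: 0.026
grip_force: 0.5
```

Emit:
drive_tool(rows=[[[0.001, 0, 0], 0], [[0.001, 0, 0], 0], [[0.001, 0, 0], 0], [[0, 0, 0], 0]])

```text
t: 17.65
tool_pos: [0.5337, -0.1007, 0.105]
tool_rot: [2.185, 2.251, -0.006]
contact_force: [0.4, -12.1, -2.1]
opening: 0.0255
grip_force: 0.3
```

Emit:
drive_tool(rows=[[[0.001, 0, 0], 0], [[0.001, 0, 0], 0], [[0, 0, 0], 0]])

```text
t: 17.95
tool_pos: [0.5337, -0.1005, 0.1051]
tool_rot: [2.183, 2.249, -0.01]
contact_force: [1.5, -19.8, -3.2]
opening: 0.0258
grip_force: 0.3
```

Emit:
drive_tool(rows=[[[-0.002, 0, 0], 0], [[-0.004, 0, 0], 0], [[-0.01, 0, 0], 0], [[-0.02, 0, 0], 0], [[-0.02, 0, -0.02], 0], [[0, 0, -0.04], 0], [[-0.04, 0, -0.04], 0], [[-0.04, 0, 0], 0], [[0, 0, 0], 0]])

```text
t: 18.85
tool_pos: [0.5381, -0.2317, 0.2027]
tool_rot: [2.19, 2.246, 0.001]
contact_force: [-0.6, 1.7, -0.2]
opening: 0.0256
grip_force: 0.0
```

```bash
python3 - <<'E'
from station import ctrl, vision
import cv2,numpy as np
a=vision.get_image("scene");b=vision.get_image("top");np.savez("scene5.npz",**a);np.savez("top5.npz",**b)
a=a["image"][190:300,130:260];b=b["image"][130:265,280:430]
cv2.imwrite("pics/s5.png",np.hstack([cv2.resize(b,(600,540),interpolation=2),cv2.resize(a,(200,169))[[min(i,168) for i in range(540)]]]))
E
```

```text
(no output)
```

View pics/s5.png

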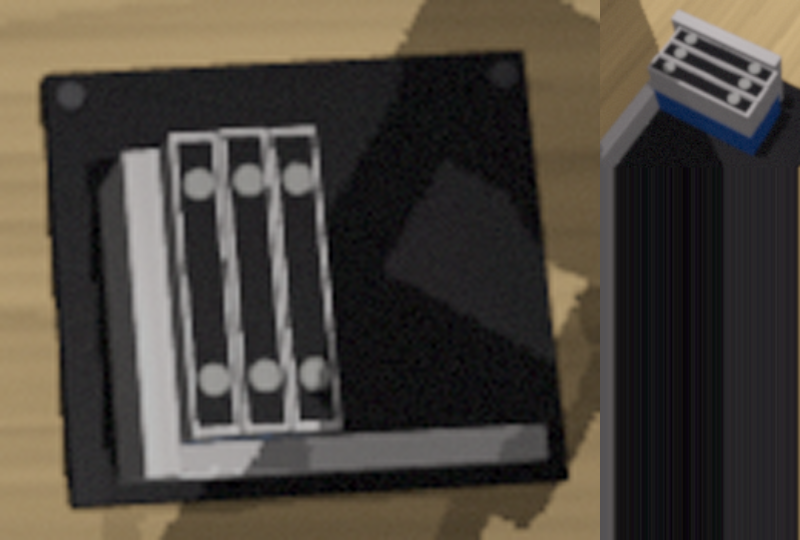

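The row is now flush with the backstop and the fence, and tight. Studs are at (199,184)/(214,380), (248,180)/(265,376) and (298,179)/(315,375) in the 4x crop.

```bash
python3 - <<'E'
from h import *
np.set_printoptions(precision=1,suppress=True)
d=dict(np.load("top5.npz"))
a=np.radians(1.68);C=np.array([.5446,-.0977]);R=np.array([[np.cos(a),np.sin(a)],[-np.sin(a),np.cos(a)]])
fx=lambda p:R@(p[:2]-C)*1000
for p,q in (((199,184),(214,380)),((248,180),(265,376)),((298,179),(315,375))):
    A,B=[fx(ray(d,(u[0]/4+279.6,u[1]/4+129.6),.083)) for u in(p,q)];print((A+B)/2,A-B)
from station import ctrl
o=ctrl.get_obs();print(o["contact_force"],o["tool_pos"])
E
```

```text
[-9.7 46.8] [64.1 -0.2]
[-9.3 30.6] [64.2  0.1]
[-9.8 14.3] [64.2 -0.1]
[-0.7  0.5 -1.3] [ 0.5 -0.2  0.2]
```

The gap is about 4–5 mm and stable at three 20–38 N pushes. That is inside the 10 mm tolerance, with x ≈ -9.6 and parallel, so I'm handing in.

```bash
python3 -c "
from station import ctrl
print(ctrl.finish_job())"
```

```text
the job is handed in; nothing more can be done
None
```

I handed the job in with all three cells standing upright, tight together and parallel to the backstop, ends flush with the side fence (x ≈ -9.6 mm); the row measured about 5–6 mm short of the backstop, inside the 10 mm limit, two firm pushes (20–38 N) did not close that gap, and the judge's result was not shown.

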